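# Read the orange sample in the integrating sphere

## Robot

A 6-joint arm with a two-finger parallel gripper is mounted at the origin on the work surface. World frame = base frame: x ahead of the robot, y to its left, z up, the work surface at z = 0. Lengths are in m, angles in rad, forces in N, time in s.
With the tool pointing down it reaches from about 0.225 to 0.875 m from the base axis. Payload 3.4 kg.
Tool frame: the origin (TCP) lies between the finger pads; the fingertips stand 14 mm ahead of it and the grasp point (between the pads) lies 5 mm behind it; z points along the fingers, y is the direction in which the jaws open and shut (so a half turn about z gives the same grasp; the last joint's range is limited). The gripper opens to 85 mm and grips with 20 to 120 N. Pads are 22 mm wide; open, the fingers measure 114 mm over their backs; the gripper's body (76 mm by 85 mm) begins 54 mm behind the grasp point. The pads swing forward as they close: fully open they stand 13 mm farther back than shut.
Start: joints at [-1.373, 0.276, 1.505, -0, 1.361, -0.121], TCP at [0.18, -0.546, 0.21] pointing down, gripper open.
Joint ranges: [-2.89, 2.89], [-0.75, 2.08], [0.22, 2.7], [-1.18, 4.32], [0.11, 2.71], [-2.7, 2.7]. Speed limits (rad/s): [2.57, 2.57, 3.14, 3.14, 3.14, 3.14].

## Interface

Orientations are given as a unit quaternion [w, x, y, z].
In Python, from rig import manip, get_image, job gives the robot as it stands. The module is installed in compiled form; this text tells all that it offers.
- The arm moves only by the tool step_arm, never from a script. Its argument "moves" is one flat list of numbers, 5 for each row, row after row: the shift along the tool's x, y, z as a fraction of full scale, then the turn about the tool's z as a fraction of full scale, then the gripper's target within -1 to 1 (shut at 1, half-way at 0, fully open at -1). In form: [dx, dy, dz, twist, hand, dx, dy, dz, twist, hand, ...]. A call has 1 to 5 rows; each row is the pose to reach, as a shift and turn from the pose commanded when the call began, along the tool's axes at that moment, turning the shorter way round; what a row does not reach only later rows make up. Full scale, the value 1, is 500 mm for a shift and pi rad for a turn. A row lasts 1/10 s, in which the tool goes at most 50 mm and 8.59 degrees, less where a joint would pass 70% of its speed; a pose out of reach is approached as far as the arm can. A call with a number of a shift or a turn outside -1 to 1 is refused whole. A call with a gripper value outside its range is refused whole. The fingers move at their own pace and stop on an object; "force" is the grip in N (left out, the last holds). Time passes only in rows, so rows that repeat a pose let the fingers close. It gives the time, the measured TCP pose, the force and the opening at its end, in the units of the state.
- manip.get_state(): the state, without advancing time (a new reading comes with each control period).
- get_image(name): name is "scene" or "side" or "wrist"; returns a dict with "frame" (384x512x3 uint8, blue, green, red), "fx", "fy", "cx", "cy" (pixels), "rvec" (rotation vector, rad) and "tvec" (3), from world to camera coordinates, as OpenCV has them; the wrist camera has in their place "T_tool_cam" (4x4, takes a point from camera to tool coordinates, whose origin is the TCP and whose axes are the flange's). Camera axes: x right, y down, z forward; pixel columns grow to the right and rows downward; lengths in m; the calibration is good to about 2 mm. A picture is of the moment at which its call begins: read the wrist's pose just before it. There is no depth.
- job.sign_off(): hands the job in, once; it reports no verdict.
The state is a dict: "clock": time; "qpos": joint angles; "qd": joint speeds; "effort": joint torques, N m; "position": TCP position; "ee_rot": TCP orientation; "contact_force": force on the tool from outside, world axes, zero at the start; "moment": the same for the moment, N m; "width": finger opening in m.
Only numpy, scipy, OpenCV 4.12 (cv2) and the standard library are available. Lean on these libraries where they do the work, as an engineer would, in place of code of your own. Each camera call takes 0.05 s, during which the arm holds its last target. There are 200 camera calls.

## Task

Swing the dust cover right off the sphere's top port, then lower the sample on the end of the orange rod through the port into the middle of the sphere and hold it there for a good second while the reading is taken, without the rod touching the sphere or its cover. Then lift it out and hang the rod back in the rack slot it came from, leaving the cover open for the next sample and everything else where it is.

Things in the scene. Friction and masses are not known exactly. Their poses are not given: they have to be found in the camera images.
- sphere_center (a point): Centre of the integrating sphere: fixed dark blue hollow ball, 120 mm outside, 111 mm inside diameter, lined white, centre 90 mm above the table. It opens only through the port on top. z up; x points towards the cover's pivot, y towards the pale lamp box (141 mm high, standing 100 to 275 mm from the sphere's axis).
- port_rim (a point): Centre of the top port's mouth, at the level of its black rim: round opening of 40 mm diameter, straight above the sphere's centre by 68 mm, 158 mm above the table.
- cover (a joint): Flat grey dust cover: disc of 50 mm diameter, 4 mm thick, 1 mm above the port's rim, swinging level about an upright pin 40 mm from the port's axis. 0 rad: over the port; the value grows as it swings clockwise seen from above, to the lamp side; stop at 2.0. Port fully clear from 1.35. Starts between 0 and 0.3. Friction (about 1 N at the knob) holds it where it is left.
- cover_knob (a point): Grip point on the cover's upright bright metal knob, a plain round post of 16 mm diameter standing 32 mm high on the middle of the disc (40 mm from the pivot); the point is on its axis, 22 mm above the disc and 10 mm below the knob's top.
- cover_pivot (a point): Axis of the cover's pivot pin, at the level of the disc's underside, 159 mm above the table.
- orange_rod_grip (a point): Middle of the orange rod's handle, where it is held; z runs up the rod. The rod is upright, 161 mm long, about 80 g: sample head 14 mm diameter, 18 mm long; steel stem 8 mm; orange collar 34 mm diameter, 5 mm thick, underside 96 mm above the bottom end; black round handle 20 mm diameter, 60 mm long, orange cap. This point is 131 mm above the bottom end.
- orange_rod_sample (a point): Middle of the sample head at the lower end of the orange rod, on its axis, 122 mm below the middle of the handle; the rod's bottom end is 9 mm lower.
- rack: Fixed aluminium rack, black base 90 by 270 mm; origin mid underside, y along its length. Top bar 110 mm high, x -23 to +23 mm, with slots 20 mm wide at y = -80, 0, +80 mm, open to -x, closed at x = +10. A rod hangs by its collar on the bar, stem in the slot at x = 0, bottom end 14 mm above the table; it lifts straight up out and lowers straight in. Which rod is in which slot varies.
- green_rod_grip (a point): Middle of the handle of the green rod, same make as the orange one, hanging in another slot of the rack. To be left alone.
- blue_rod_grip (a point): Middle of the handle of the blue rod, same make as the orange one, hanging in another slot of the rack. To be left alone.
- lens_case_center (a point): Round white lens case with clear lid, 62 mm diameter, 26 mm high, lying near the sphere on the robot's side; its middle. Bystander.
- spare_plug_center (a point): Black spare port plug, 50 mm diameter, 20 mm high, lying on the table beyond the sphere; its middle. Bystander.
- filter_wheel_center (a point): Filter wheel with coloured discs, 84 mm diameter, lying flat on the table; its middle. Bystander.
- lens_tube_center (a point): Black lens tube, 31 mm diameter, 76 mm high, standing on the table; its middle. Bystander.
- driver_grip (a point): Handle of a screwdriver with red handle, 170 mm long, lying on the table behind the rack. Bystander.
There are look-alikes about, which are no part of the job. Of the things that look like the part that bears orange_rod_grip, the smallest one is meant.

How it is judged:
On the way, in this order (a step that is already met when the one before it is completed fails the run):
1. the dust cover is swung clear of the port (value of joint cover above 1.35 rad), for 0.2 s.
2. the orange rod's sample is held in the middle of the sphere, the cover open (distance between orange_rod_sample and sphere_center below 0.018 m and value of joint cover above 1.35 rad), for 0.8 s.
At the end, for the whole second after the job is handed in: The cover is still swung clear of the port (more than 1.35 rad), and the orange rod hangs upright (within 0.1 rad) and at rest in the rack slot it came from, its handle within 15 mm of where it started, released (value of joint cover above 1.35 rad and distance of orange_rod_grip from where it was at the start of the episode below 0.015 m and angle between orange_rod_grip's own z axis and vertical below 0.1 rad and linear speed of orange_rod below 0.02 m/s); the robot touches nothing.
It fails at once if the orange rod touches the sphere, its lining, rim or cover (contact force between orange_rod and sphere_rig above 0.5 N).
It fails at once if another rod is moved from its place (15 mm) (distance of any of green_rod_grip, blue_rod_grip from where it was at the start of the episode above 0.015 m).
It fails at once if another thing on the table is shifted by more than 30 mm (distance of any of lens_case_center, spare_plug_center, filter_wheel_center, lens_tube_center, driver_grip from where it was at the start of the episode above 0.03 m).
It also fails if it takes over 69 s, if anything falls off the work surface, if the arm or the gripper's body presses on something with over 40 N, if the wrist force passes 120 N, or if a joint passes its speed limit or range.

## Working session

There is one attempt and no reset: what is moved stays moved. The work goes in short steps, Python scripts to look and compute and a tool call to move; the robot and the scene stay as the last step left them, time stands still between calls to the robot, and variables do not carry over. Pictures are saved under pics/ and viewed, about 8 in all and at most 12, crops included, and the job is handed in when it is done.

Besides the shell and the picture viewer there is one more tool, called after "Request:" by a JSON object that holds its "name" and its "arguments". step_arm: Moves the arm, as the interface text tells. Its arguments: {"type":"object","properties":{"moves":{"type":"array","items":{"type":"number","minimum":-1,"maximum":1}},"force":{"type":"number"}},"required":["moves"]}

```bash
mkdir -p pics; python3 - <<'E'
from rig import manip, get_image
import cv2, pickle
s=manip.get_state(); print(s)
for n in("scene","side","wrist"):
    d=get_image(n); pickle.dump(d,open(f"{n}0.pkl","wb")); cv2.imwrite(f"pics/{n}0.png",d["frame"])
    print(n,{k:v for k,v in d.items() if k!="frame"})
a=cv2.imread("pics/scene0.png");b=cv2.imread("pics/side0.png")
E
```

```text
{'clock': 0.0, 'qpos': array([-1.37300561e+00,  2.76627694e-01,  1.50617850e+00,  4.19093855e-05,
        1.36070111e+00, -1.20970586e-01]), 'qd': array([ 0.00024312, -0.00167506,  0.00142647, -0.00055975,  0.00095094,
       -0.00093656]), 'effort': array([-1.16761286e-03, -4.16773367e+01, -2.45807576e+01, -5.19311561e-04,
        1.09365719e-02,  4.03225698e-06]), 'position': array([ 0.18010921, -0.54544451,  0.20890304]), 'ee_rot': array([-9.57404329e-04,  9.87326011e-01,  1.58702333e-01, -1.62872073e-05]), 'contact_force': array([-0.0096702 ,  0.12600164, -0.41386123]), 'moment': array([ 0.02935632, -0.02932381,  0.04634744]), 'width': 0.08516457447781897}
scene {'fx': 399.90428501572296, 'fy': 399.90428501572296, 'cx': 253.2284478153266, 'cy': 195.8856089448744, 'rvec': array([ 0.73272611,  2.48996576, -1.28313959]), 'tvec': array([ 0.50274737, -0.07303591,  1.37219823])}
side {'fx': 375.09507453222426, 'fy': 375.09507453222426, 'cx': 261.6697149252233, 'cy': 194.26084312240965, 'rvec': array([ 2.35909423, -0.50513644,  0.18779187]), 'tvec': array([-0.5141685 ,  0.2156917 ,  0.89594915])}
wrist {'fx': 283.9013623053943, 'fy': 283.9013623053943, 'cx': 254.49384489097355, 'cy': 194.54839091022248, 'T_tool_cam': array([[ 9.17110054e-04, -9.63486581e-01, -2.67755050e-01,
         6.83848370e-02],
       [ 9.99999570e-01,  9.19796971e-04,  1.15395103e-04,
         8.80340757e-04],
       [ 1.35098651e-04, -2.67755041e-01,  9.63487011e-01,
        -1.63146258e-01],
       [ 0.00000000e+00,  0.00000000e+00,  0.00000000e+00,
         1.00000000e+00]])}
```

View pics/scene0.png

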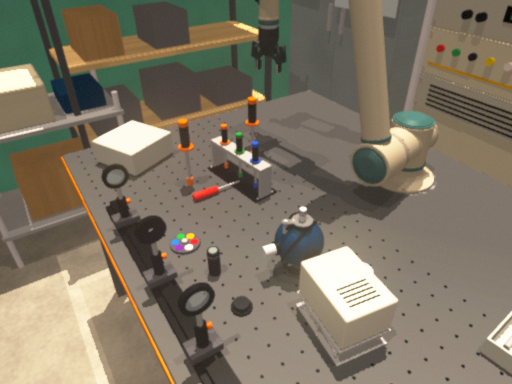

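View pics/side0.png

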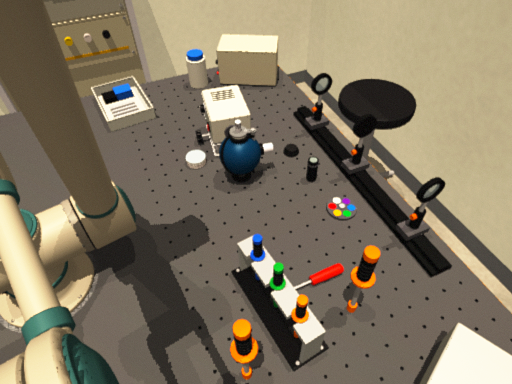

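Candidates for the orange rod are the small one in the rack (scene 225,133 / side 301,308), and the two larger free-standing ones (scene 184,133 / side 370,265, and scene 252,110 / side 242,340). I choose the smallest, which is the one in the rack. Next is a close crop.

```bash
python3 - <<'E'
import cv2,numpy as np
a=cv2.imread("pics/scene0.png");b=cv2.imread("pics/side0.png")
def c(i,x,y,w,h,W,H):return cv2.resize(i[y:y+h,x:x+w],(W,H),interpolation=cv2.INTER_CUBIC)
t=np.hstack([c(a,200,120,100,75,400,300),c(a,250,195,100,75,400,300)])
u=np.hstack([c(b,190,115,100,75,400,300),c(b,225,230,160,120,400,300)])
cv2.imwrite("pics/crop1.png",np.vstack([t,u]))
E
```

```text
(no output)
```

View pics/crop1.png

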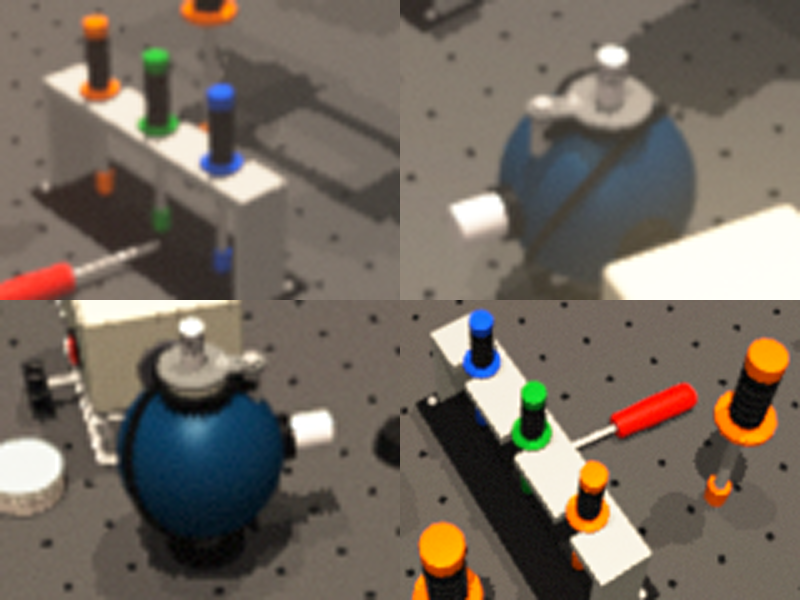

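The crop shows orange, green and blue rods in the rack. Orange sits at the end slot (scene cap 224,125; side cap 303,297). The knob top is at scene (303,208) and side (237.5,121.5), and the pivot is at scene (285.5,221) and side (253.5,130). The cover is near 0.

```bash
cat > h.py <<'E'
import numpy as np,cv2,pickle
from scipy.optimize import least_squares
from scipy.spatial.transform import Rotation as R
def cam(d,state=None):
    K=np.array([[d["fx"],0,d["cx"]],[0,d["fy"],d["cy"]],[0,0,1]])
    if "rvec" in d: return K,cv2.Rodrigues(d["rvec"])[0],np.array(d["tvec"])
    T=np.eye(4);q=state["ee_rot"];T[:3,:3]=R.from_quat([*q[1:],q[0]]).as_matrix();T[:3,3]=state["position"]
    M=np.linalg.inv(T@d["T_tool_cam"]);return K,M[:3,:3],M[:3,3]
def proj(c,p):
    K,r,t=c;v=K@(r@np.asarray(p,float)+t);return v[:2]/v[2]
def ray_z(c,uv,z):
    K,r,t=c;o=-r.T@t;d=r.T@np.linalg.solve(K,[*uv,1]);return o+d*(z-o[2])/d[2]
def tri(cs,uvs):
    return least_squares(lambda p:np.hstack([proj(c,p)-u for c,u in zip(cs,uvs)]),[.5,0,.1])
E
python3 - <<'E'
from h import *
a=cam(pickle.load(open("scene0.pkl","rb")));b=cam(pickle.load(open("side0.pkl","rb")))
np.set_printoptions(precision=4,suppress=True)
for n,u,v,z in [("orcap",(224,125.5),(302.6,297.2),.175),("orcol",(225,142.2),(300.2,314),.114),("grcap",(239,134.2),(278.2,266),.175),("blcap",(255.2,143.5),(257.8,237.2),.175),
 ("knob",(303.2,208),(237.5,121.5),.195),("pivot",(285.5,221.2),(253.5,130),.168),("sph",(299.5,237.5),(240.5,153.8),.09),("bigA",(182.5,122),(372,251),.2),("bigB",(251,99),(242,325),.2)]:
    s=tri([a,b],[u,v]);print(n,s.x,"res",np.abs(s.fun).max().round(2),"z-known",ray_z(a,u,z)[:2],ray_z(b,v,z)[:2])
E
```

```text
orcap [ 0.4873 -0.3517  0.174 ] res 1.2 z-known [ 0.4851 -0.3477] [ 0.4881 -0.3527]
orcol [ 0.4858 -0.3546  0.1112] res 1.17 z-known [ 0.485  -0.3477] [ 0.4862 -0.3563]
grcap [ 0.4759 -0.2736  0.1721] res 0.93 z-known [ 0.4761 -0.2674] [ 0.4761 -0.2757]
blcap [ 0.467  -0.1941  0.1719] res 1.1 z-known [ 0.4669 -0.188 ] [ 0.4675 -0.197 ]
knob [0.563  0.1606 0.1944] res 0.73 z-known [0.562  0.1615] [0.5642 0.1583]
pivot [0.6017 0.1465 0.1636] res 1.08 z-known [0.603  0.1515] [0.6019 0.1393]
sph [0.5583 0.1472 0.0928] res 1.58 z-known [0.5528 0.1458] [0.5629 0.147 ]
bigA [ 0.6299 -0.3453  0.2269] res 1.05 z-known [ 0.6065 -0.3968] [ 0.6468 -0.3331]
bigB [ 0.3619 -0.3773  0.2275] res 0.06 z-known [ 0.3259 -0.4349] [ 0.3653 -0.3659]
```

Request:
{"name": "step_arm", "arguments": {"moves": [0, 0, -0.2, 0, -1, 0, 0, -0.22, 0, -1, 0.07, -0.07, -0.22, 0, -1, 0.145, -0.137, -0.22, 0, -1, 0.218, -0.206, -0.22, 0, -1], "force": 30}}

```text
clock: 0.65
position: [0.2516, -0.4139, 0.3201]
ee_rot: [0.0, 0.987, 0.158, 0.0]
contact_force: [0.9, 0.5, 0.0]
width: 0.0853
```

Request:
{"name": "step_arm", "arguments": {"moves": [0.073, -0.069, 0, 0, -1, 0.146, -0.137, 0, 0, -1, 0.218, -0.206, 0, 0, -1, 0.291, -0.274, 0, 0, -1, 0.364, -0.343, 0, 0, -1]}}

```text
clock: 1.15
position: [0.3703, -0.1933, 0.3198]
ee_rot: [0.0, 0.987, 0.158, 0.0]
contact_force: [1.3, -1.1, -0.0]
width: 0.0855
```

Request:
{"name": "step_arm", "arguments": {"moves": [0.073, -0.069, 0, 0, -1, 0.146, -0.137, 0, 0, -1, 0.218, -0.206, 0, 0, -1, 0.291, -0.274, 0, 0, -1, 0.364, -0.343, 0, 0, -1]}}

```text
clock: 1.65
position: [0.4893, 0.0265, 0.3197]
ee_rot: [0.0, 0.987, 0.159, 0.0]
contact_force: [1.0, -0.8, 0.3]
width: 0.0852
```

Request:
{"name": "step_arm", "arguments": {"moves": [0.073, -0.069, 0, -0.047, -1, 0.146, -0.137, 0, -0.095, -1, 0.224, -0.21, 0, -0.143, -1, 0.224, -0.21, 0, -0.19, -1, 0.224, -0.21, 0, -0.238, -1]}}

```text
clock: 2.15
position: [0.5628, 0.1613, 0.3184]
ee_rot: [-0.0, 0.859, 0.512, -0.001]
contact_force: [-0.3, -0.6, -0.0]
width: 0.0856
```

Request:
{"name": "step_arm", "arguments": {"moves": [0, 0, 0, -0.047, -1, 0, 0, 0, -0.095, -1, 0, 0, 0, -0.143, -1, 0, 0, 0, -0.19, -1, 0, 0, 0, -0.238, -1]}}

```text
clock: 2.65
position: [0.5622, 0.1593, 0.3193]
ee_rot: [-0.0, 0.614, 0.789, -0.0]
contact_force: [0.7, 0.5, -0.3]
width: 0.0855
```

Request:
{"name": "step_arm", "arguments": {"moves": [0, 0, 0, -0.047, -1, 0, 0, 0, -0.095, -1, 0, 0, 0, -0.143, -1, 0, 0, 0, -0.19, -1, 0, 0, 0, -0.238, -1]}}

```text
clock: 3.15
position: [0.5621, 0.1592, 0.3193]
ee_rot: [-0.0, 0.284, 0.959, -0.0]
contact_force: [-0.3, -0.5, -0.2]
width: 0.0852
```

Request:
{"name": "step_arm", "arguments": {"moves": [0, 0, 0, -0.04, -1, 0, 0, 0, -0.08, -1, 0, 0, 0, -0.08, -1]}}

```text
clock: 3.45
position: [0.5622, 0.1592, 0.3193]
ee_rot: [-0.0, 0.165, 0.986, -0.0]
contact_force: [0.2, -0.3, -0.5]
width: 0.0854
```

```bash
python3 - <<'E'
from rig import manip,get_image
from h import *
s=manip.get_state();d=get_image("wrist");pickle.dump((d,s),open("w1.pkl","wb"));cv2.imwrite("pics/w1.png",d["frame"])
c=cam(d,s);print(s["position"],s["qpos"],s["ee_rot"])
for p in [(.563,.16,.195),(.602,.1465,.168),(.56,.147,.158)]:print(p,proj(c,p))
E
```

```text
[0.56218311 0.1592451  0.31934965] [ 1.57023817e-01  2.52142775e-01  1.27328434e+00 -7.23667428e-05
  1.61703098e+00 -1.08278648e+00] [-3.98954203e-04  1.64740247e-01  9.86336891e-01 -1.71434867e-04]
(0.563, 0.16, 0.195) [255.7246651  182.97661328]
(0.602, 0.1465, 0.168) [255.48445108 212.11012963]
(0.56, 0.147, 0.158) [244.22305854 176.90324197]
```

View pics/w1.png

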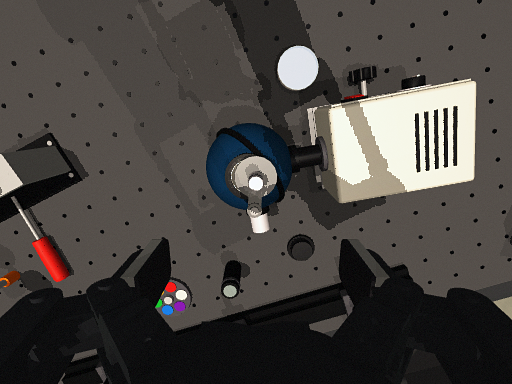

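The wrist view confirms the knob at (256,183), right where predicted. The pivot is near (256,211), the sphere outline is centred near (249,167), and the lamp neck runs right to about (325,153). I'll zoom in to get the sphere axis and the cover angle.

```bash
python3 - <<'E'
import cv2
i=cv2.imread("pics/w1.png")[110:240,190:350]
cv2.imwrite("pics/w1c.png",cv2.resize(i,None,fx=5,fy=4.6,interpolation=cv2.INTER_CUBIC)[:600,:800])
E
```

```text
(no output)
```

View pics/w1c.png

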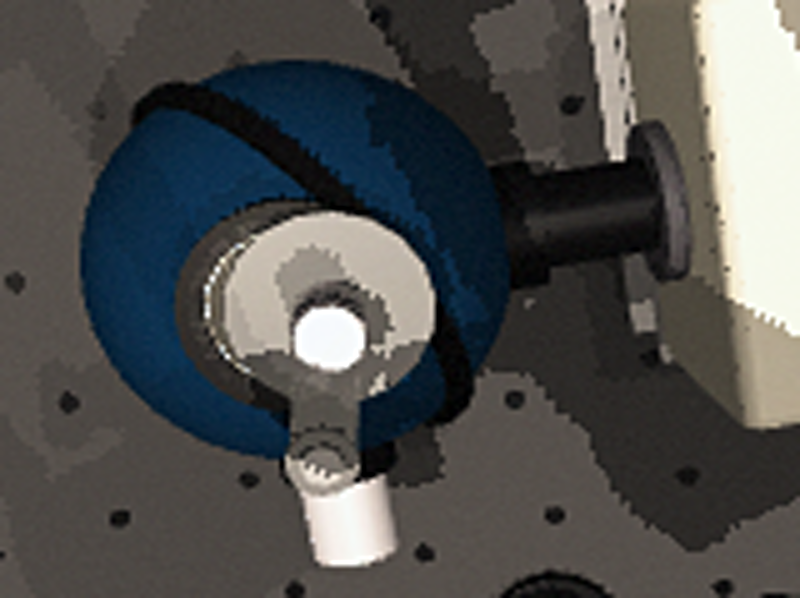

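```bash
python3 - <<'E'
from h import *
d,s=pickle.load(open("w1.pkl","rb"));c=cam(d,s);np.set_printoptions(precision=4,suppress=True)
f=lambda x,y,z:ray_z(c,(x/5+190,y/4.6+110),z)
S=f(296,259,.09);D=f(330,310,.163);K=f(329,338,.195);P=f(323,450,.168);L=f(665,200,.09);L0=f(510,224,.09)
for n,p in zip("S D K P L L0 portleft rimleft".split(),[S,D,K,P,L,L0,f(205,300,.158),f(175,300,.158)]):print(n,p)
an=lambda a,b:np.degrees(np.arctan2(*(b-a)[1::-1]))
print("S->P",an(S,P),np.linalg.norm((P-S)[:2]),"K<-P",an(K,P),np.linalg.norm((P-K)[:2]),"lamp-90",an(S,L)-90,an(L0,L)-90)
E
```

```text
S [0.5608 0.1516 0.09  ]
D [0.564  0.1601 0.163 ]
K [0.5635 0.1599 0.195 ]
P [0.5967 0.1472 0.168 ]
L [0.5769 0.2537 0.09  ]
L0 [0.5699 0.2112 0.09  ]
portleft [0.5531 0.1331 0.158 ]
rimleft [0.5509 0.1265 0.158 ]
S->P -6.867572609972406 0.03616132041806652 K<-P -20.921996408247807 0.035489298835696945 lamp-90 -8.96245488669281 -9.274163640852152
```

Request:
{"name": "step_arm", "arguments": {"moves": [-0.002, 0.002, 0.09, 0, -1, -0.002, 0.002, 0.18, 0, -1, -0.002, 0.002, 0.24, 0, -1, -0.002, 0.002, 0.272, 0, -1, -0.002, 0.002, 0.272, 0, -1]}}

```text
clock: 4.0
position: [0.5615, 0.1595, 0.1807]
ee_rot: [-0.003, 0.166, 0.986, -0.001]
contact_force: [0.5, 0.3, -0.7]
width: 0.0852
```

Request:
{"name": "step_arm", "arguments": {"moves": [0, 0, 0, 0, 1, 0, 0, 0, 0, 1, 0, 0, 0, 0, 1, 0, 0, 0, 0, 1, 0, 0, 0, 0, 1], "force": 25}}

```text
clock: 4.5
position: [0.5639, 0.1599, 0.1844]
ee_rot: [0.001, 0.165, 0.986, 0.0]
contact_force: [0.7, 0.1, 0.5]
width: 0.0124
```

Request:
{"name": "step_arm", "arguments": {"moves": [0, 0, 0, 0, 1, 0, 0, 0, 0, 1, 0, 0, 0, 0, 1, 0, 0, 0, 0, 1, 0, 0, 0, 0, 1]}}

```text
clock: 5.0
position: [0.5636, 0.1599, 0.1837]
ee_rot: [-0.0, 0.165, 0.986, -0.0]
contact_force: [0.3, 0.5, 0.3]
width: 0.0002
```

```bash
python3 - <<'E'
from h import *
from rig import manip
s=manip.get_state();print(s)
# arc rows: 5 per call, 0.14 rad per row about pivot, in tool frame at call start
q=s["ee_rot"];y0=R.from_quat([*q[1:],q[0]]).as_matrix()
P=np.array([.600,.146]);k=s["position"][:2]-P;r=np.linalg.norm(k);print("r",r,"ang",np.degrees(np.arctan2(k[1],k[0])))
a=np.arctan2(k[1],k[0])
for call in range(3):
    Rm=R.from_euler('z',-.7*call).as_matrix()@y0
    b=a-.7*call;st=r*np.array([np.cos(b),np.sin(b)])
    for i in range(1,6):
        g=b-.14*i;d=np.array([*(r*np.array([np.cos(g),np.sin(g)])-st),0]);print(call,(Rm.T@d/.5).round(4),"twist",round(.14*i/np.pi,4))
E
```

```text
{'clock': 5.0, 'qpos': array([ 1.57712354e-01,  3.07535158e-01,  1.52484201e+00, -8.77878575e-05,
        1.30932145e+00, -1.08226647e+00]), 'qd': array([ 9.60357022e-04,  8.70303880e-05, -4.84015224e-04,  1.28109659e-03,
       -1.19101341e-03,  3.57038075e-04]), 'effort': array([ 1.48365067e-03, -4.30744600e+01, -2.41117644e+01, -5.68225205e-04,
        1.46961196e-03,  9.73999113e-05]), 'position': array([0.56361652, 0.15987267, 0.18371098]), 'ee_rot': array([-3.67787740e-05,  1.64644324e-01,  9.86353001e-01, -5.70310558e-05]), 'contact_force': array([0.2830858 , 0.51827964, 0.27075789]), 'moment': array([ 0.05743281, -0.02671135, -0.01809831]), 'width': 0.00023763904029803557}
r 0.03893852624884832 ang 159.12863282538552
0 [-0.0011  0.0108 -0.    ] twist 0.0446
0 [-0.0038  0.0214 -0.    ] twist 0.0891
0 [-0.0078  0.0315 -0.    ] twist 0.1337
0 [-0.0133  0.0409 -0.    ] twist 0.1783
0 [-0.02    0.0495 -0.    ] twist 0.2228
1 [-0.0011  0.0108 -0.    ] twist 0.0446
1 [-0.0038  0.0214 -0.    ] twist 0.0891
1 [-0.0078  0.0315 -0.    ] twist 0.1337
1 [-0.0133  0.0409 -0.    ] twist 0.1783
1 [-0.02    0.0495 -0.    ] twist 0.2228
2 [-0.0011  0.0108 -0.    ] twist 0.0446
2 [-0.0038  0.0214 -0.    ] twist 0.0891
2 [-0.0078  0.0315 -0.    ] twist 0.1337
2 [-0.0133  0.0409 -0.    ] twist 0.1783
2 [-0.02    0.0495 -0.    ] twist 0.2228
```

The grip closed to 0 mm, so the knob isn't between the pads. I'll look.

```bash
python3 - <<'E'
from rig import manip,get_image
from h import *
s=manip.get_state();d=get_image("wrist");pickle.dump((d,s),open("w2.pkl","wb"))
e=get_image("side");f=get_image("scene")
w=cv2.resize(d["frame"],(400,300))
A=cv2.resize(e["frame"][90:165,190:290],(400,300),interpolation=cv2.INTER_CUBIC)
B=cv2.resize(f["frame"][180:255,250:350],(400,300),interpolation=cv2.INTER_CUBIC)
C=cv2.resize(d["frame"][80:230,150:350],(400,300),interpolation=cv2.INTER_CUBIC)
cv2.imwrite("pics/w2.png",np.vstack([np.hstack([w,C]),np.hstack([A,B])]))
c=cam(d,s);print(proj(c,(.5635,.16,.195)),proj(c,(.6,.146,.168)))
E
```

```text
[255.07230747 235.24458431] [252.95668488 270.89609917]
```

View pics/w2.png

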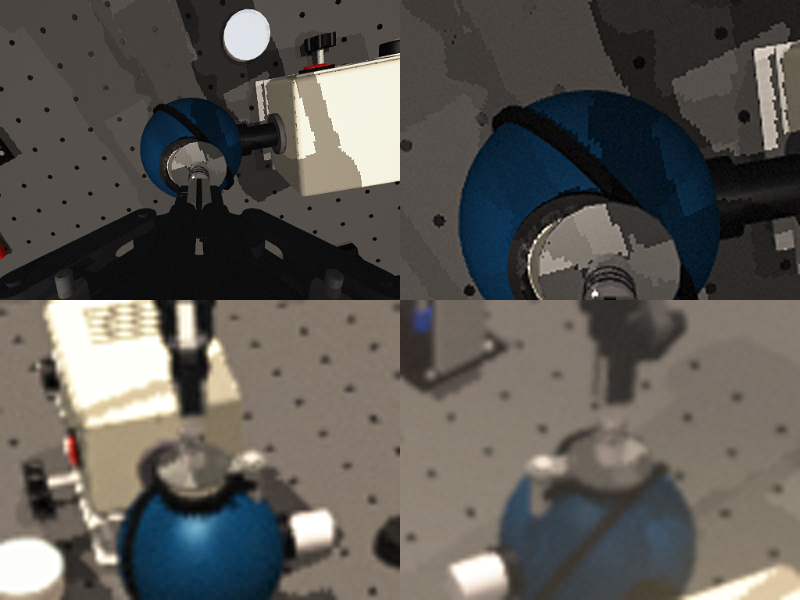

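```bash
python3 - <<'E'
import pickle,cv2
d,s=pickle.load(open("w2.pkl","rb"))
i=cv2.resize(d["frame"][190:290,190:320],None,fx=6,fy=6,interpolation=cv2.INTER_CUBIC)
cv2.imwrite("pics/w2c.png",cv2.convertScaleAbs(i,alpha=1.6,beta=20))
E
```

```text
(no output)
```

View pics/w2c.png

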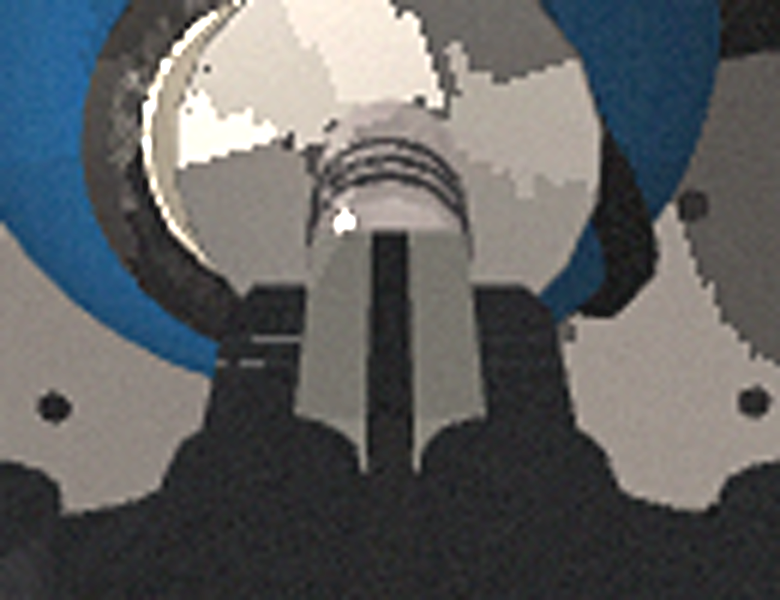

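The close crop shows both pads shut, hiding the knob's top face. The tips seem to be above the knob, so they reach less far than I assumed. I'll open, lower 6 mm (still safe by the stated geometry) and close again.

Request:
{"name": "step_arm", "arguments": {"moves": [0, 0, 0, 0, -1, 0, 0, 0, 0, -1, 0, 0, 0, 0, -1, 0, 0, 0, 0, -1, 0, 0, 0, 0, -1]}}

```text
clock: 5.65
position: [0.5636, 0.1599, 0.1838]
ee_rot: [0.0, 0.165, 0.986, -0.0]
contact_force: [-0.1, -0.3, -0.2]
width: 0.0722
```

Request:
{"name": "step_arm", "arguments": {"moves": [0, 0, 0, 0, -1, 0, 0, 0.006, 0, -1, 0, 0, 0.012, 0, -1, 0, 0, 0.012, 0, 1, 0, 0, 0.012, 0, 1]}}

```text
clock: 6.15
position: [0.5635, 0.1598, 0.1775]
ee_rot: [-0.0, 0.165, 0.986, -0.0]
contact_force: [-0.6, -0.1, 0.1]
width: 0.0592
```

Request:
{"name": "step_arm", "arguments": {"moves": [0, 0, 0, 0, 1, 0, 0, 0, 0, 1, 0, 0, 0, 0, 1, 0, 0, 0, 0, 1, 0, 0, 0, 0, 1]}}

```text
clock: 6.65
position: [0.5636, 0.1599, 0.1778]
ee_rot: [0.0, 0.165, 0.986, -0.0]
contact_force: [-0.2, 0.5, -0.1]
width: -0.0002
```

```bash
python3 - <<'E'
from rig import manip,get_image
from h import *
s=manip.get_state();print({k:s[k] for k in("position","width","contact_force")})
d=get_image("wrist");e=get_image("side");f=get_image("scene")
pickle.dump((d,s),open("w3.pkl","wb"))
C=cv2.resize(d["frame"][180:280,190:320],(520,400),interpolation=cv2.INTER_CUBIC)
A=cv2.resize(e["frame"][95:145,210:270],(280,233),interpolation=cv2.INTER_CUBIC)
B=cv2.resize(f["frame"][180:230,270:330],(280,233),interpolation=cv2.INTER_CUBIC)
o=np.zeros((466,800,3),np.uint8);o[:400,:520]=C;o[:233,520:]=A;o[233:,520:]=B
cv2.imwrite("pics/w3.png",cv2.convertScaleAbs(o,alpha=1.5,beta=15))
for n,k in (("side",e),("scene",f)):
  c=cam(k)
  for z in(.163,.170,.183,.195,.21):print(n,z,proj(c,(.5636,.16,z)))
E
```

```text
{'position': array([0.56362735, 0.15986239, 0.17781665]), 'width': -0.00018359982171140002, 'contact_force': array([-0.20109193,  0.48707827, -0.11864465])}
side 0.163 [237.69101168 130.76545207]
side 0.17 [237.55527956 128.71398783]
side 0.183 [237.29951636 124.84836592]
side 0.195 [237.05906985 121.21424142]
side 0.21 [236.75245355 116.58002241]
scene 0.163 [301.37193515 218.90200599]
scene 0.17 [301.55099733 216.53265505]
scene 0.183 [301.88778988 212.0762158 ]
scene 0.195 [302.20367839 207.89637872]
scene 0.21 [302.60546881 202.57988758]
```

View pics/w3.png

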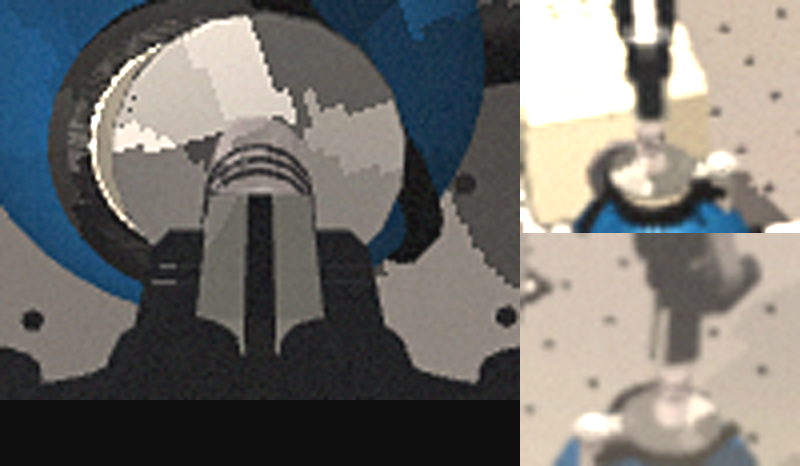

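The picture shows the shut pads still covering the knob's top, with the black finger ends at about z = 0.20. So the real tips are roughly 20 mm behind the TCP, not 14 mm ahead of it. I'll open, go 18 mm lower, close and check.

Request:
{"name": "step_arm", "arguments": {"moves": [0, 0, 0, 0, -1, 0, 0, 0, 0, -1, 0, 0, 0, 0, -1, 0, 0, 0, 0, -1, 0, 0, 0, 0, -1]}}

```text
clock: 7.3
position: [0.5636, 0.1599, 0.1778]
ee_rot: [0.0, 0.165, 0.986, -0.0]
contact_force: [0.3, -0.3, -1.3]
width: 0.0726
```

Request:
{"name": "step_arm", "arguments": {"moves": [0, 0, 0, 0, -1, 0, 0, 0.008, 0, -1, 0, 0, 0.016, 0, -1, 0, 0, 0.024, 0, -1, 0, 0, 0.024, 0, -1]}}

```text
clock: 7.8
position: [0.563, 0.1598, 0.1648]
ee_rot: [-0.001, 0.165, 0.986, -0.0]
contact_force: [-0.7, 0.9, -0.3]
width: 0.0855
```

Request:
{"name": "step_arm", "arguments": {"moves": [0, 0, 0.004, 0, -1, 0, 0, 0.008, 0, -1, 0, 0, 0.008, 0, -1]}}

```text
clock: 8.1
position: [0.5635, 0.1598, 0.1615]
ee_rot: [-0.0, 0.165, 0.986, -0.0]
contact_force: [-0.3, -0.3, -0.5]
width: 0.0853
```

Request:
{"name": "step_arm", "arguments": {"moves": [0, 0, 0, 0, 0, 0, 0, 0, 0, 0.5, 0, 0, 0, 0, 0.5, 0, 0, 0, 0, 0.5, 0, 0, 0, 0, 0.5]}}

```text
clock: 8.6
position: [0.5637, 0.1599, 0.1618]
ee_rot: [0.0, 0.165, 0.986, -0.0]
contact_force: [0.4, -0.2, -0.3]
width: 0.0212
```

Request:
{"name": "step_arm", "arguments": {"moves": [0, 0, 0, 0, 1, 0, 0, 0, 0, 1, 0, 0, 0, 0, 1]}}

```text
clock: 8.9
position: [0.5637, 0.1599, 0.1619]
ee_rot: [0.0, 0.165, 0.986, -0.0]
contact_force: [-0.7, -0.8, 1.0]
width: 0.0145
```

Request:
{"name": "step_arm", "arguments": {"moves": [0, 0, 0, 0, 1, 0, 0, 0, 0, 1, 0, 0, 0, 0, 1]}}

```text
clock: 9.2
position: [0.5637, 0.1599, 0.1619]
ee_rot: [0.0, 0.165, 0.986, -0.0]
contact_force: [-1.2, 0.1, 1.9]
width: 0.0147
```

Gripped (width 14.7 mm). Now I swing it along the arc.

Request:
{"name": "step_arm", "arguments": {"moves": [-0.001, 0.011, 0, 0.045, 1, -0.004, 0.021, 0, 0.089, 1, -0.008, 0.0315, 0, 0.134, 1, -0.0133, 0.041, 0, 0.178, 1, -0.02, 0.0495, 0, 0.223, 1]}}

```text
clock: 9.7
position: [0.5814, 0.1799, 0.1619]
ee_rot: [0.0, 0.496, 0.869, -0.0]
contact_force: [0.1, -1.6, 1.4]
width: 0.0143
```

Request:
{"name": "step_arm", "arguments": {"moves": [-0.001, 0.011, 0, 0.045, 1, -0.004, 0.021, 0, 0.089, 1, -0.008, 0.0315, 0, 0.134, 1, -0.0133, 0.041, 0, 0.178, 1, -0.02, 0.0495, 0, 0.223, 1]}}

```text
clock: 10.2
position: [0.6079, 0.1839, 0.1619]
ee_rot: [0.0, 0.763, 0.646, -0.0]
contact_force: [0.1, -1.4, 1.4]
width: 0.0144
```

Request:
{"name": "step_arm", "arguments": {"moves": [-0.001, 0.011, 0, 0.045, 1, -0.002, 0.016, 0, 0.065, 1, -0.002, 0.016, 0, 0.065, 1]}}

```text
clock: 10.5
position: [0.6157, 0.1815, 0.1619]
ee_rot: [0.0, 0.824, 0.567, -0.0]
contact_force: [0.1, -1.2, 2.2]
width: 0.0145
```

```bash
python3 - <<'E'
from rig import manip
import numpy as np
s=manip.get_state();p=s["position"];print(p,s["ee_rot"],s["contact_force"],s["width"],s["qpos"])
k=p[:2]-[.6,.146];print(np.hypot(*k),"theta",np.pi-np.arctan2(k[1],k[0])-0.14)
E
```

```text
[0.61569121 0.18146203 0.16187706] [ 3.79164910e-04  8.23806336e-01  5.66871217e-01 -7.24044695e-06] [ 0.05771352 -1.19228223  2.22080166] 0.014536136700707346 [ 1.78703247e-01  4.03460097e-01  1.43100945e+00 -7.22152296e-04
  1.30682438e+00  5.44281972e-01]
0.03877846681359608 theta 1.8473784813549474
```

Request:
{"name": "step_arm", "arguments": {"moves": [0, 0, 0, 0, -1, 0, 0, 0, 0, -1, 0, 0, 0, 0, -1, 0, 0, 0, 0, -1, 0, 0, 0, 0, -1]}}

```text
clock: 11.0
position: [0.6152, 0.182, 0.1617]
ee_rot: [-0.0, 0.824, 0.567, -0.0]
contact_force: [-0.1, -0.1, -0.3]
width: 0.0843
```

Request:
{"name": "step_arm", "arguments": {"moves": [0, 0, -0.03, 0, -1, 0, 0, -0.09, 0, -1, 0, 0, -0.18, 0, -1, 0, 0, -0.27, 0, -1, 0, 0, -0.34, 0, -1]}}

```text
clock: 11.5
position: [0.6155, 0.182, 0.3349]
ee_rot: [0.001, 0.824, 0.567, 0.001]
contact_force: [-0.4, -0.7, 0.1]
width: 0.0854
```

Request:
{"name": "step_arm", "arguments": {"moves": [0, 0, 0, 0, -1, 0, 0, 0, 0, -1]}}

```text
clock: 11.7
position: [0.6155, 0.182, 0.3326]
ee_rot: [0.0, 0.824, 0.567, 0.001]
contact_force: [-0.4, -0.1, 0.0]
width: 0.0858
```

```bash
python3 - <<'E'
from rig import manip,get_image
from h import *
s=manip.get_state();d=get_image("wrist");pickle.dump((d,s),open("w4.pkl","wb"));c=cam(d,s);print(s["position"],s["ee_rot"],s["contact_force"])
P=proj(c,(.5608,.1516,.158));print("port",P,"pivot",proj(c,(.6,.146,.168)),"knob",proj(c,(.6157,.1815,.195)))
x,y=int(P[0])-80,int(P[1])-60;x=max(x,0);y=max(y,0);print("crop",x,y)
cv2.imwrite("pics/w4.png",cv2.resize(d["frame"][y:y+120,x:x+160],None,fx=5,fy=5,interpolation=cv2.INTER_CUBIC))
E
```

```text
[0.6154598  0.18199228 0.33259897] [4.32528376e-04 8.23734798e-01 5.66974418e-01 8.97494079e-04] [-0.4364949  -0.08693487  0.04795222]
port [221.3381348  211.23748949] pivot [252.05058476 207.0613616 ] knob [253.66820751 180.73493745]
crop 141 151
```

View pics/w4.png

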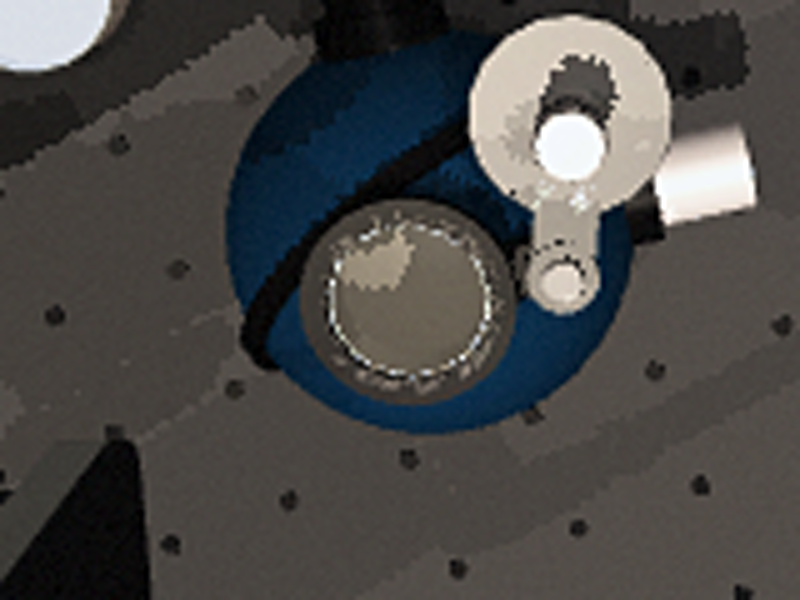

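The port is fully open (centre about 222.6,211 in the wrist image, within 1.5 mm of my estimate) and the cover is swung far off to the lamp side. Now I go over the orange rod.

Request:
{"name": "step_arm", "arguments": {"moves": [-0.099, 0.013, 0, 0, -1, -0.198, 0.026, 0, 0, -1, -0.298, 0.039, 0, 0, -1, -0.397, 0.051, 0, 0, -1, -0.496, 0.064, 0, 0, -1]}}

```text
clock: 12.25
position: [0.5549, -0.0623, 0.3295]
ee_rot: [-0.001, 0.824, 0.567, -0.001]
contact_force: [0.3, -1.4, 0.1]
width: 0.0854
```

Request:
{"name": "step_arm", "arguments": {"moves": [-0.099, 0.013, 0, 0, -1, -0.198, 0.026, 0, 0, -1, -0.298, 0.039, 0, 0, -1, -0.397, 0.051, 0, 0, -1, -0.496, 0.064, 0, 0, -1]}}

```text
clock: 12.75
position: [0.4963, -0.305, 0.3296]
ee_rot: [-0.002, 0.824, 0.567, -0.0]
contact_force: [1.6, 0.0, 0.2]
width: 0.0856
```

Request:
{"name": "step_arm", "arguments": {"moves": [-0.097, 0.013, 0, -0.045, -1, -0.097, 0.013, 0, -0.09, -1, -0.097, 0.013, 0, -0.135, -1, -0.097, 0.013, 0, -0.157, -1, -0.097, 0.013, 0, -0.157, -1]}}

```text
clock: 13.25
position: [0.4859, -0.3511, 0.3295]
ee_rot: [-0.002, 0.661, 0.751, 0.0]
contact_force: [-0.1, -0.1, -0.5]
width: 0.0854
```

```bash
python3 - <<'E'
from rig import manip,get_image
from h import *
d0,s0=pickle.load(open("w4.pkl","rb"));print("port",ray_z(cam(d0,s0),(222.6,211),.158))
s=manip.get_state();d=get_image("wrist");pickle.dump((d,s),open("w5.pkl","wb"));c=cam(d,s);print(s["position"],s["ee_rot"],s["contact_force"],s["qpos"])
for z in(.175,.115):
  for p in [(.4868,-.352),(.476,-.2736)]:print(z,proj(c,(*p,z)))
P=proj(c,(.4868,-.352,.15));x,y=int(P[0])-80,int(P[1])-60;print("crop",x,y)
cv2.imwrite("pics/w5.png",cv2.resize(d["frame"][y:y+120,x:x+160],None,fx=5,fy=5,interpolation=cv2.INTER_CUBIC))
E
```

```text
port [0.56239962 0.15132553 0.158     ]
[ 0.4859129  -0.35113101  0.32946555] [-2.12667178e-03  6.60710509e-01  7.50637795e-01  4.31460135e-05] [-0.07485957 -0.11608559 -0.47821174] [-7.41770641e-01  2.77584364e-01  1.21410326e+00  1.20179976e-06
  1.65415926e+00 -8.69033082e-01]
0.175 [254.82506211 177.92580909]
0.175 [254.20304071 105.3705844 ]
0.115 [254.90039617 168.65640049]
0.115 [254.3823596  107.18453517]
crop 174 113
```

View pics/w5.png

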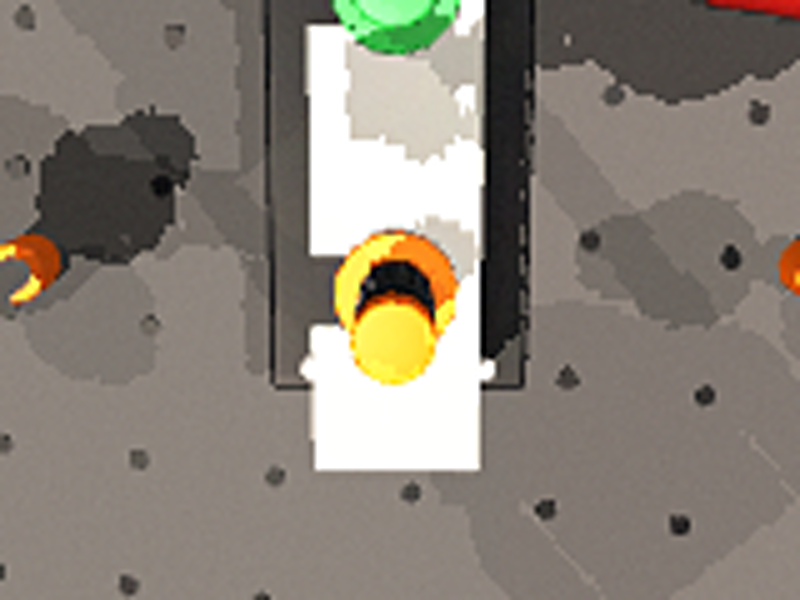

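The crop shows the orange rod in the end slot. The cap is at (252.6,181.4) and the collar at (253.2,171.2), about 4 mm off in tool −x. I descend with that correction.

Request:
{"name": "step_arm", "arguments": {"moves": [-0.0086, -0.0024, 0.09, 0, -1, -0.0086, -0.0024, 0.18, 0, -1, -0.0086, -0.0024, 0.27, 0, -1, -0.0086, -0.0024, 0.34, 0, -1, -0.0086, -0.0024, 0.38, 0, -1]}}

```text
clock: 13.8
position: [0.4839, -0.3537, 0.1374]
ee_rot: [-0.004, 0.661, 0.75, 0.0]
contact_force: [-0.4, 0.2, 0.8]
width: 0.0856
```

Request:
{"name": "step_arm", "arguments": {"moves": [0, 0, 0.03, 0, -1, 0, 0, 0.058, 0, -1, 0, 0, 0.058, 0, -1]}}

```text
clock: 14.1
position: [0.4844, -0.354, 0.1099]
ee_rot: [-0.003, 0.661, 0.751, 0.0]
contact_force: [0.4, -0.2, -0.4]
width: 0.0856
```

```bash
python3 - <<'E'
from h import *
from rig import manip
d,s=pickle.load(open("w5.pkl","rb"));c=cam(d,s);print(ray_z(c,(252.6,181.4),.175),ray_z(c,(253.2,171.2),.115))
s=manip.get_state();print(s["position"],s["ee_rot"],s["contact_force"])
E
```

```text
[ 0.48479131 -0.3563583   0.175     ] [ 0.4849694  -0.35573847  0.115     ]
[ 0.48435392 -0.35402796  0.10989798] [-3.11878491e-03  6.60787001e-01  7.50566993e-01  4.89448453e-05] [ 0.35223358 -0.2469974  -0.42829937]
```

Request:
{"name": "step_arm", "arguments": {"moves": [-0.004, 0.001, 0, 0, -1, -0.004, 0.001, 0, 0, 0, -0.004, 0.001, 0, 0, 0, -0.004, 0.001, 0, 0, 0.4, -0.004, 0.001, 0, 0, 0.4], "force": 40}}

```text
clock: 14.6
position: [0.4869, -0.3579, 0.1133]
ee_rot: [0.0, 0.66, 0.751, -0.0]
contact_force: [0.1, -0.3, 0.2]
width: 0.0281
```

Request:
{"name": "step_arm", "arguments": {"moves": [0, 0, 0, 0, 0.4, 0, 0, 0, 0, 1, 0, 0, 0, 0, 1, 0, 0, 0, 0, 1, 0, 0, 0, 0, 1]}}

```text
clock: 15.1
position: [0.4867, -0.3578, 0.113]
ee_rot: [0.0, 0.66, 0.751, -0.0]
contact_force: [-1.5, 0.5, 2.1]
width: 0.0189
```

```bash
python3 - <<'E'
from rig import manip
s=manip.get_state();print(s["position"],s["ee_rot"],s["contact_force"],s["width"])
E
```

```text
[ 0.48665797 -0.35784408  0.1130301 ] [ 2.83898785e-05  6.60467699e-01  7.50854449e-01 -1.17267207e-04] [-1.50217443  0.52090824  2.0647321 ] 0.018902475531358088
```

Gripped (18.9 mm on the 20 mm handle). I lift straight up and check.

Request:
{"name": "step_arm", "arguments": {"moves": [0, 0, -0.02, 0, 1, 0, 0, -0.06, 0, 1, 0, 0, -0.12, 0, 1, 0, 0, -0.19, 0, 1, 0, 0, -0.26, 0, 1], "force": 60}}

```text
clock: 15.6
position: [0.4868, -0.3575, 0.2442]
ee_rot: [-0.0, 0.66, 0.751, 0.0]
contact_force: [0.9, -0.7, -0.4]
width: 0.0185
```

Request:
{"name": "step_arm", "arguments": {"moves": [0, 0, -0.07, 0, 1, 0, 0, -0.14, 0, 1, 0, 0, -0.2, 0, 1, 0, 0, -0.24, 0, 1, 0, 0, -0.24, 0, 1]}}

```text
clock: 16.1
position: [0.4879, -0.3585, 0.3666]
ee_rot: [0.004, 0.66, 0.751, 0.0]
contact_force: [-0.1, 0.1, -0.6]
width: 0.0186
```

```bash
python3 - <<'E'
from rig import manip,get_image
from h import *
s=manip.get_state();print(s["position"],s["ee_rot"],s["contact_force"],s["width"])
p=s["position"]
e=get_image("side");f=get_image("scene")
o=[]
for n,k in(("side",e),("scene",f)):
  c=cam(k);pts=[proj(c,p+[0,0.002,z]) for z in(.032,.032-.122,.032-.131)];print(n,np.round(pts,1))
  x,y=(np.round(pts[1])-[50,60]).astype(int);x=min(max(x,0),412);y=max(y,0);print(x,y)
  o.append(cv2.resize(k["frame"][y:y+120,x:x+100],(400,480),interpolation=cv2.INTER_CUBIC))
cv2.imwrite("pics/w6.png",np.hstack(o))
E
```

```text
[ 0.48791507 -0.3585321   0.36660867] [3.73536442e-03 6.60379632e-01 7.50922624e-01 3.28183734e-05] [-0.08808294  0.12084957 -0.55466073] 0.01862962839359738
side [[316.1 223. ]
 [308.4 269.6]
 [307.9 272.5]]
258 210
scene [[217.6  55. ]
 [220.1  94.9]
 [220.2  97.6]]
170 35
```

View pics/w6.png

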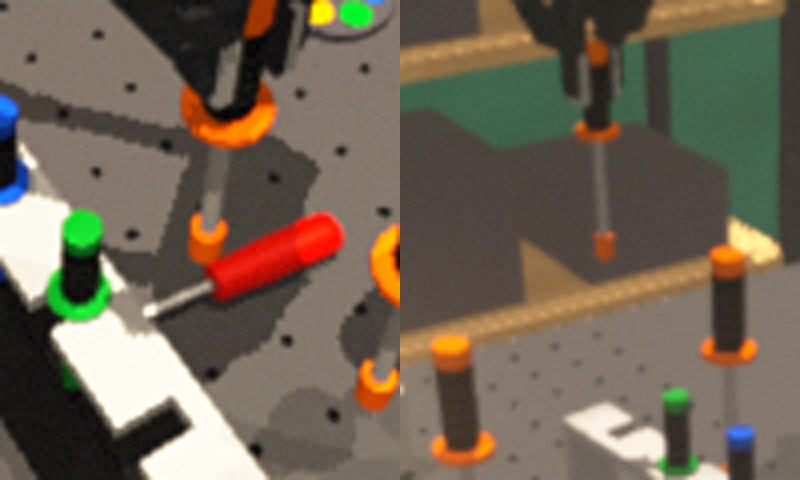

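The rod is held upright. The sample head is at side (310,270) and scene (221,96.5), within about 1.5 px of prediction. The slot it left is empty and the other rods are in place. Next I move over the port.

Request:
{"name": "step_arm", "arguments": {"moves": [0.05, 0.014, 0, 0, 1, 0.13, 0.037, 0, 0, 1, 0.22, 0.062, 0, 0, 1, 0.31, 0.087, 0, 0, 1, 0.4, 0.112, 0, 0, 1]}}

```text
clock: 16.7
position: [0.516, -0.1502, 0.3605]
ee_rot: [-0.002, 0.661, 0.751, -0.0]
contact_force: [0.2, 0.2, -0.8]
width: 0.0186
```

Request:
{"name": "step_arm", "arguments": {"moves": [0.09, 0.025, 0, 0, 1, 0.18, 0.051, 0, 0, 1, 0.27, 0.076, 0, 0, 1, 0.36, 0.101, 0, 0, 1, 0.44, 0.124, 0, 0, 1]}}

```text
clock: 17.2
position: [0.5493, 0.0763, 0.3606]
ee_rot: [-0.001, 0.66, 0.751, -0.001]
contact_force: [0.9, -0.9, -1.5]
width: 0.0189
```

Request:
{"name": "step_arm", "arguments": {"moves": [0.06, 0.017, 0, 0, 1, 0.11, 0.031, 0, 0, 1, 0.147, 0.041, 0, 0, 1, 0.147, 0.041, 0, 0, 1, 0.147, 0.041, 0, 0, 1]}}

```text
clock: 17.7
position: [0.5605, 0.1491, 0.361]
ee_rot: [-0.001, 0.66, 0.751, -0.002]
contact_force: [0.6, -0.9, -1.3]
width: 0.0183
```

Request:
{"name": "step_arm", "arguments": {"moves": [0, 0, 0, 0, 1, 0, 0, 0, 0, 1, 0, 0, 0, 0, 1]}}

```text
clock: 18.0
position: [0.5611, 0.1485, 0.3628]
ee_rot: [0.0, 0.661, 0.75, -0.0]
contact_force: [-1.3, -0.0, -0.5]
width: 0.0186
```

```bash
python3 - <<'E'
from rig import manip,get_image
from h import *
s=manip.get_state();p=s["position"];print(p,s["ee_rot"],s["contact_force"],s["width"])
cs=[];hs=[]
for n in("side","scene"):
  k=get_image(n);c=cam(k);g=proj(c,p+[0,.002,-.09]);x,y=np.round(g).astype(int)-15
  h=cv2.cvtColor(k["frame"][y:y+30,x:x+30],cv2.COLOR_BGR2HSV);m=cv2.inRange(h,(3,120,60),(22,255,255))
  n_,L,st,ct=cv2.connectedComponentsWithStats(m);i=1+np.argmax(st[1:,4]) if n_>1 else 0
  print(n,"pred",g,"seen",ct[i]+[x,y],st[i]);cs.append(c);hs.append(ct[i]+[x,y])
t=tri(cs,hs);print("head",t.x,t.x-p,np.abs(t.fun).max())
E
```

```text
[0.56114057 0.14845505 0.3628172 ] [ 1.00301575e-04  6.60980939e-01  7.50402680e-01 -7.69985655e-05] [-1.28529421 -0.00541906 -0.47316856] 0.018579978823045927
side pred [235.86409159  98.17762195] seen [236.08571429  97.8       ] [13 11  5  8 35]
scene pred [302.52243678 176.783479  ] seen [303.10344828 177.46551724] [12 11  7 10 58]
head [0.56196278 0.15280455 0.27247435] [ 0.00082221  0.0043495  -0.09034285] 0.2505588680743358
```

The head is triangulated at (0.562, 0.153, 0.2725), centred over the port to about 1.5 mm. I lower it 183 mm and hold.

Request:
{"name": "step_arm", "arguments": {"moves": [0, 0, 0.05, 0, 1, 0, 0, 0.11, 0, 1, 0, 0, 0.16, 0, 1, 0, 0, 0.2, 0, 1, 0, 0, 0.24, 0, 1]}}

```text
clock: 18.6
position: [0.561, 0.149, 0.2419]
ee_rot: [0.0, 0.661, 0.751, -0.0]
contact_force: [1.5, -0.2, -1.1]
width: 0.0184
```

Request:
{"name": "step_arm", "arguments": {"moves": [0, 0, 0.04, 0, 1, 0, 0, 0.08, 0, 1, 0, 0, 0.11, 0, 1, 0, 0, 0.125, 0, 1, 0, 0, 0.125, 0, 1]}}

```text
clock: 19.1
position: [0.5606, 0.1491, 0.1794]
ee_rot: [-0.001, 0.661, 0.751, -0.001]
contact_force: [-0.4, -0.7, -1.3]
width: 0.0188
```

Request:
{"name": "step_arm", "arguments": {"moves": [0, 0, 0, 0, 1, 0, 0, 0, 0, 1, 0, 0, 0, 0, 1, 0, 0, 0, 0, 1, 0, 0, 0, 0, 1]}}

```text
clock: 19.6
position: [0.5613, 0.1494, 0.1806]
ee_rot: [0.0, 0.66, 0.751, 0.0]
contact_force: [-0.3, -0.3, -0.7]
width: 0.0185
```

Request:
{"name": "step_arm", "arguments": {"moves": [0, 0, 0, 0, 1, 0, 0, 0, 0, 1, 0, 0, 0, 0, 1, 0, 0, 0, 0, 1, 0, 0, 0, 0, 1]}}

```text
clock: 20.1
position: [0.5612, 0.1494, 0.1803]
ee_rot: [0.0, 0.66, 0.751, -0.0]
contact_force: [-0.6, 0.7, -0.7]
width: 0.0186
```

Request:
{"name": "step_arm", "arguments": {"moves": [0, 0, 0, 0, 1, 0, 0, 0, 0, 1, 0, 0, 0, 0, 1, 0, 0, 0, 0, 1, 0, 0, 0, 0, 1]}}

```text
clock: 20.6
position: [0.5612, 0.1493, 0.1803]
ee_rot: [0.0, 0.66, 0.751, -0.0]
contact_force: [-0.0, -0.0, -0.2]
width: 0.0185
```

Held 1.5 s, centred and at rest. I lift out and go back over the slot.

Request:
{"name": "step_arm", "arguments": {"moves": [0, 0, -0.04, 0, 1, 0, 0, -0.09, 0, 1, 0, 0, -0.15, 0, 1, 0, 0, -0.21, 0, 1, 0, 0, -0.26, 0, 1]}}

```text
clock: 21.1
position: [0.5614, 0.1494, 0.3121]
ee_rot: [0.001, 0.66, 0.751, 0.001]
contact_force: [0.3, 0.8, 0.1]
width: 0.0186
```

Request:
{"name": "step_arm", "arguments": {"moves": [0, 0, -0.05, 0, 1, 0, 0, -0.09, 0, 1, 0, 0, -0.105, 0, 1, 0, 0, -0.105, 0, 1]}}

```text
clock: 21.5
position: [0.5616, 0.1494, 0.3637]
ee_rot: [0.001, 0.66, 0.751, 0.001]
contact_force: [0.2, 0.8, -0.6]
width: 0.0185
```

Request:
{"name": "step_arm", "arguments": {"moves": [-0.05, -0.014, 0, 0, 1, -0.13, -0.037, 0, 0, 1, -0.22, -0.062, 0, 0, 1, -0.31, -0.087, 0, 0, 1, -0.4, -0.112, 0, 0, 1]}}

```text
clock: 22.0
position: [0.53, -0.0575, 0.361]
ee_rot: [-0.001, 0.66, 0.751, -0.001]
contact_force: [0.3, -0.4, -0.1]
width: 0.0183
```

Request:
{"name": "step_arm", "arguments": {"moves": [-0.09, -0.025, 0, 0, 1, -0.18, -0.051, 0, 0, 1, -0.27, -0.076, 0, 0, 1, -0.36, -0.101, 0, 0, 1, -0.44, -0.124, 0, 0, 1]}}

```text
clock: 22.5
position: [0.4966, -0.2841, 0.3609]
ee_rot: [-0.001, 0.661, 0.751, -0.0]
contact_force: [0.9, 0.1, -0.3]
width: 0.0189
```

Request:
{"name": "step_arm", "arguments": {"moves": [-0.06, -0.018, 0, 0, 1, -0.11, -0.033, 0, 0, 1, -0.147, -0.044, 0, 0, 1, -0.147, -0.044, 0, 0, 1, -0.147, -0.044, 0, 0, 1]}}

```text
clock: 23.0
position: [0.4852, -0.3573, 0.3619]
ee_rot: [-0.001, 0.661, 0.751, 0.0]
contact_force: [-0.4, 0.1, -2.1]
width: 0.0183
```

Request:
{"name": "step_arm", "arguments": {"moves": [0, 0, 0, 0, 1, 0, 0, 0, 0, 1, 0, 0, 0, 0, 1, 0, 0, 0, 0, 1, 0, 0, 0, 0, 1]}}

```text
clock: 23.5
position: [0.4854, -0.3576, 0.363]
ee_rot: [0.0, 0.66, 0.751, -0.0]
contact_force: [-1.2, -0.0, -0.4]
width: 0.0187
```

```bash
python3 - <<'E'
from rig import manip
import numpy as np
s=manip.get_state();p=s["position"];print(p,s["ee_rot"],s["contact_force"],s["width"])
d=np.array([.4855,-.3578])-p[:2];print("tool frac",(-.1272*d[0]+.9919*d[1])/.5,(.9919*d[0]+.1272*d[1])/.5,"dz to .114",(p[2]-.114)/.5)
E
```

```text
[ 0.4854171  -0.35759094  0.36299749] [ 1.81944666e-04  6.60259057e-01  7.51037911e-01 -1.85523772e-05] [-1.19095866 -0.02182903 -0.40348363] 0.01866810909398235
tool frac -0.0004358245889178945 0.00011127176540060184 dz to .114 0.49799497908297785
```

Request:
{"name": "step_arm", "arguments": {"moves": [0, 0, 0.07, 0, 1, 0, 0, 0.14, 0, 1, 0, 0, 0.21, 0, 1, 0, 0, 0.25, 0, 1, 0, 0, 0.256, 0, 1]}}

```text
clock: 24.0
position: [0.4838, -0.3566, 0.2316]
ee_rot: [-0.003, 0.66, 0.751, 0.0]
contact_force: [-1.1, -0.3, -0.3]
width: 0.0184
```

Request:
{"name": "step_arm", "arguments": {"moves": [0, 0, 0, 0, 1, 0, 0, 0, 0, 1, 0, 0, 0.03, 0, 1, 0, 0, 0.06, 0, 1, 0, 0, 0.09, 0, 1]}}

```text
clock: 24.5
position: [0.4863, -0.3589, 0.1915]
ee_rot: [0.002, 0.66, 0.751, -0.0]
contact_force: [0.7, 1.1, -0.9]
width: 0.0186
```

Request:
{"name": "step_arm", "arguments": {"moves": [0, 0, 0.04, 0, 1, 0, 0, 0.08, 0, 1, 0, 0, 0.11, 0, 1, 0, 0, 0.135, 0, 1, 0, 0, 0.135, 0, 1]}}

```text
clock: 25.0
position: [0.485, -0.3578, 0.1217]
ee_rot: [-0.001, 0.66, 0.751, -0.0]
contact_force: [0.1, 0.8, -1.4]
width: 0.019
```

Request:
{"name": "step_arm", "arguments": {"moves": [0, 0, 0.008, 0, 1, 0, 0, 0.016, 0, 1, 0, 0, 0.016, 0, 1, 0, 0, 0.016, 0, 1]}}

```text
clock: 25.4
position: [0.4855, -0.3582, 0.1147]
ee_rot: [0.0, 0.66, 0.751, -0.0]
contact_force: [0.4, -0.3, -0.7]
width: 0.0184
```

Request:
{"name": "step_arm", "arguments": {"moves": [0, 0, 0.003, 0, 1, 0, 0, 0.003, 0, 1, 0, 0, 0.003, 0, 0.3, 0, 0, 0.003, 0, 0.3, 0, 0, 0.003, 0, 0]}}

```text
clock: 25.9
position: [0.4853, -0.358, 0.1129]
ee_rot: [0.0, 0.66, 0.751, -0.0]
contact_force: [-0.4, -0.3, -0.1]
width: 0.042
```

Request:
{"name": "step_arm", "arguments": {"moves": [0, 0, 0, 0, -1, 0, 0, 0, 0, -1, 0, 0, 0, 0, -1, 0, 0, 0, 0, -1, 0, 0, 0, 0, -1]}}

```text
clock: 26.4
position: [0.4853, -0.358, 0.1128]
ee_rot: [0.0, 0.66, 0.751, -0.0]
contact_force: [0.2, 0.2, -0.7]
width: 0.0853
```

Request:
{"name": "step_arm", "arguments": {"moves": [0, 0, -0.02, 0, -1, 0, 0, -0.08, 0, -1, 0, 0, -0.16, 0, -1, 0, 0, -0.25, 0, -1, 0, 0, -0.34, 0, -1]}}

```text
clock: 26.9
position: [0.485, -0.3577, 0.2852]
ee_rot: [0.0, 0.66, 0.751, -0.0]
contact_force: [0.3, -0.3, -0.5]
width: 0.0854
```

Request:
{"name": "step_arm", "arguments": {"moves": [0, 0, -0.07, 0, -1, 0, 0, -0.092, 0, -1, 0, 0, -0.092, 0, -1, 0, 0, -0.092, 0, -1]}}

```text
clock: 27.3
position: [0.4848, -0.3575, 0.3274]
ee_rot: [-0.001, 0.66, 0.751, 0.0]
contact_force: [-0.4, 0.4, -0.0]
width: 0.0855
```

```bash
python3 - <<'E'
from rig import manip,get_image
from h import *
s=manip.get_state();d=get_image("wrist");c=cam(d,s);print(s["position"],s["contact_force"],s["width"])
for z in(.175,.115):print(z,proj(c,(.4849,-.356,z)))
e=get_image("side");f=get_image("scene");o=cv2.resize
def dd(k,n,b):
  a=pickle.load(open(n,"rb"))["frame"];return k["frame"]
P=proj(c,(.4849,-.356,.15));x,y=int(P[0])-50,int(P[1])-37;print("wcrop",x,y)
I=cv2.INTER_CUBIC
t=np.hstack([o(d["frame"][y:y+75,x:x+100],(400,300),interpolation=I),o(f["frame"][195:270,250:350],(400,300),interpolation=I)])
u=np.hstack([o(f["frame"][120:195,200:300],(400,300),interpolation=I),o(e["frame"][230:350,225:385],(400,300),interpolation=I)])
cv2.imwrite("pics/fin.png",np.vstack([t,u]))
E
```

```text
[ 0.48476062 -0.35747727  0.32739812] [-0.37659975  0.37841309 -0.0136054 ] 0.08552432898947511
0.175 [254.27456567 176.02263069]
0.115 [254.38081765 166.9138263 ]
wcrop 204 134
```

View pics/fin.png

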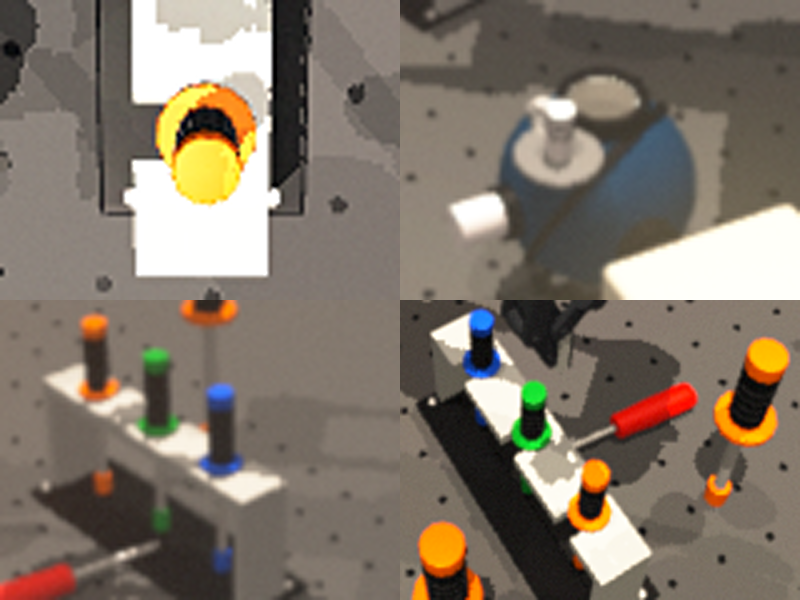

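The rod hangs upright in its slot, with the cap seen at (255.8,177.3) against (254.3,176.0) predicted for its original place (about 2 mm). The cover is open, the other rods haven't moved, and the gripper is clear. I hand in.

```bash
python3 -c "
from rig import job
print(job.sign_off())"
```

```text
the job is handed in; nothing more can be done
None
```

The job is done and handed in at about 27 s of the 69 s allowed; sign-off gives no verdict.

- **Cover:** I gripped the knob and swung the cover to about 1.85 rad, estimated from the tool position. The wrist and scene pictures show the port fully clear.
- **Sample:** I lowered the orange rod's sample to the middle of the sphere, estimated within a few mm, and held it at rest for about 1.5 s. Wrist forces stayed below 2 N throughout, with no sign of contact.
- **Rod return:** The rod hangs upright in its original slot, about 2 mm from where it started by the last wrist picture. The gripper is open and clear above it.
- **Other things:** The green and blue rods and the screwdriver look unmoved in the last picture. I did not re-check the lens case, spare plug, filter wheel or lens tube, but the arm never went near them.

**Disagreement:** The first two grips on the knob closed on nothing. The fingertips turned out to sit about 20 mm behind the TCP instead of the stated 14 mm ahead. I grasped lower from then on, for both the knob and the rod.

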